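# Seat a collet chuck in the tightening fixture

### The arm

A 6-joint arm with a two-finger parallel gripper is mounted at the origin on the work surface. World frame = base frame: x ahead of the robot, y to its left, z up, the work surface at z = 0. Lengths are in m, angles in rad, forces in N, time in s.
With the tool pointing down it reaches from about 0.35 to 0.975 m from the base axis. Payload 4.9 kg.
Tool frame: the origin (TCP) lies on the centre line of the jaws, within the pads' length; the fingertips stand manip.tcp_to_tips ahead of it and the grasp point (between the pads) is the TCP (manip.tcp_to_tips is the distance from the TCP to the fingertips, in m); y points along the fingers, z is the direction in which the jaws open and shut, and the axes are right-handed (so a half turn about y gives the same grasp; the last joint's range is limited). The gripper opens to 85 mm and grips with 20 to 120 N. Pads are 22 mm wide; open, the fingers measure 114 mm over their backs; the gripper's body (76 mm by 85 mm) begins 54 mm behind the grasp point. The pads swing forward as they close: fully open they stand 13 mm farther back than shut.
Start: joints at [-1.358, 0.053, 1.613, -0, 1.476, -0.119], TCP at [0.204, -0.591, 0.25] pointing down, gripper open.
Joint ranges: [-3.01, 3.01], [-1.01, 2.22], [0.06, 2.58], [-1.02, 4.17], [0.09, 2.62], [-3.14, 3.14]. Speed limits (rad/s): [2.57, 2.57, 3.14, 3.14, 3.14, 3.14].

### API

Orientations are given as a unit quaternion [w, x, y, z].
In Python, from plant import manip gives the robot as it stands.
- The arm moves only by the tool apply_moves, never from a script. Its argument "moves" is a list of rows, each a list of 7 numbers: the gripper's target within -1 to 1 (shut at 1, half-way at 0, fully open at -1), then the shift along the tool's x, y, z in mm, then the turn, a rotation vector about the tool's x, y, z in degrees. A call has 1 to 20 rows; each row shifts and turns the commanded pose from where the row before left it, along the tool's axes as they then stand; what a row does not reach is not made up. A row lasts 1/10 s, in which the tool goes at most 50 mm and 8.59 degrees, less where a joint would pass 70% of its speed; a pose out of reach is approached as far as the arm can. A call with a gripper value outside its range is refused whole. The fingers move at their own pace and stop on an object; the grip force is fixed at half the most. Time passes only in rows, so rows that do not move let the fingers close. It gives the time, the measured TCP pose, the force and the opening at its end, in the units of the state.
- manip.state(): the state, without advancing time (a new reading comes with each control period).
- manip.grab_frame(name): name is "scene" or "side" or "wrist"; returns the picture (480x640x3 uint8, blue, green, red); there is no depth.
- manip.calibration(name): a dict with "mtx" (3x3 intrinsics, pixels), "distortion" ([k1, k2, p1, p2, k3] as OpenCV has them; the pictures are not rectified), "T" (4x4, takes a point from camera to world coordinates); the wrist camera has in their place "T_tool_cam" (4x4, takes a point from camera to tool coordinates, whose origin is the TCP and whose axes are the tool frame's). Camera axes: x right, y down, z forward; pixel columns grow to the right and rows downward; lengths in m; the calibration is good to about 2 mm. A picture is of the moment at which its call begins: read the wrist's pose just before it. calibration takes no time and is no camera call.
- manip.job_done(): hands the job in, once; it reports no verdict.
The state is a dict: "time": time; "joint_pos": joint angles; "joint_vel": joint speeds; "joint_efforts": joint torques, N m; "tool_pos": TCP position; "tool_rot": TCP orientation; "contact_force": force on the tool from outside, world axes, zero at the start; "ft_torque": the same for the moment, N m; "gripper_width": opening from 0.0 (shut) to 1.0 (fully open).
Only numpy, scipy, OpenCV 4.12 (cv2) and the standard library are available. Lean on these libraries where they do the work, as an engineer would, in place of code of your own. Each camera call takes 0.05 s, during which the arm holds its last target. There are 200 camera calls.

### The job

Lift the collet chuck (the holder with the notched nut) out of the tool rack and put it shank-down into the spindle of the tightening fixture, turning it gently until the flange slots drop over the two drive dogs. Ease it fully home, upright, before you let go, never forcing it, and leave the other holders and the things on the bench as they are.

Things in the scene. Friction and masses are not known exactly. Their poses are not given: they have to be found in the camera images.
- chuck_mid (a point): Centre of the dark nut (40 mm diameter, 28 mm tall, six upright notches) of the collet chuck, the place to grip. z up along the axis. The underside of the flange is 44 mm below this point, the top 17 mm above it, the lowest tip 108 mm below it. Two drive slots, 16 mm wide, cut the flange's rim right through at +x and -x. The chuck stands nose up in one of the rack's three holes.
- chuck_flange (a point): Centre of the underside of the collet chuck's flange (50 mm diameter, 18 mm thick; slot floors 16.5 mm from the axis), same axes as chuck_mid. Below it hang the tapered shank (31.75 mm diameter at the flange, 7:24 taper, 48 mm long) and a 16 mm pull stud.
- mouth (a point): Centre of the mouth of the fixture's spindle, in its flat face, 100 mm above the bench; axes of the fixture, z up. Two steel dogs, 14 mm wide, stand 11 mm proud of the face, 18.5 to 28.5 mm from the axis on opposite sides. The locked spindle's angle is NOT given: the line through the dogs lies within 0.75 rad either way of this x axis; see it or feel for it. Slots go down within 0.05 rad.
- rack_top (a point): Centre of the top of the tool rack: a grey plate 90 by 290 mm, 12 mm thick, on end plates, fixed, its top 90 mm above the bench. Three holes of 34.5 mm, 95 mm apart along its y axis, each hold one tool holder, its flange on the plate. z up.
- mill_arbor_mid (a point): Bystander: a shell-mill arbor in the rack, with a wide 47 mm collar and a short 22 mm spigot; this point is on its axis 28 mm above the underside of its flange.
- sidelock_mid (a point): Bystander: a side-lock holder in the rack, a plain 35 mm cylinder whose top is 60 mm above the underside of its flange, two set screws in its side; this point is on its axis 39 mm above the underside of its flange.
- fixture: Tightening fixture: dark blue 150 mm plate with an 88 mm blue-green column, fixed; origin under it, axes as mouth. Its oiled taper hole opens up and fits the shank. While the slots miss the dogs the flange rests on them, 11 mm above the face, with 1.2 mm play round the shank. Fully home, its underside is 3 mm above the face: it hangs on the taper.
- chuck: The collet chuck itself, a steel tool holder of about 0.55 kg; its origin is chuck_flange.
- oil_can: Bystander: white can with a black cap, 52 mm diameter, 140 mm tall; origin under its base.
- cup: Bystander: orange cup, 68 mm diameter, 85 mm tall; origin under its base.
- spacer: Bystander: steel ring, 44 mm diameter, 20 mm tall, lying on the bench; origin under it.
- spanner: Bystander: steel spanner 200 mm long lying on the bench.
- carton: Bystander: cardboard box 120 by 160 by 90 mm; origin under it.
Things that resemble listed ones, but are neither listed nor needed, are in the scene too. Leave any green or pink look-alike of the chuck alone.

How it is judged:
By the outcome, as a careful person would: the job done as asked, in the order asked, and still so for the second after the job is handed in, with the robot touching nothing.
It also fails if it takes over 69 s, if anything falls off the work surface, if the arm or the gripper's body presses on something with over 40 N, if the wrist force passes 120 N, or if a joint passes its speed limit or range.

## Working session

There is one attempt and no reset: what is moved stays moved. The work goes in short steps, Python scripts to look and compute and a tool call to move; the robot and the scene stay as the last step left them, time stands still between calls to the robot, and variables do not carry over. Pictures are saved under pics/ and viewed, about 8 in all and at most 12, crops included, and the job is handed in when it is done.

Besides the shell and the picture viewer there is one more tool, called after ">>>" by a JSON object that holds its "name" and its "arguments", one argument or row to a line. apply_moves: Moves the arm, as the interface text tells. Its arguments: {"type":"object","properties":{"moves":{"type":"array","items":{"type":"array","items":{"type":"number"}}}},"required":["moves"]}

```bash
ls; mkdir -p pics
cat > h.py <<'E'
import numpy as np, cv2
from plant import manip
from scipy.spatial.transform import Rotation as R
def q2R(q): return R.from_quat([q[1],q[2],q[3],q[0]]).as_matrix()
def camT(name, st=None):
    c=manip.calibration(name)
    if name=="wrist":
        st=st or manip.state(); T=np.eye(4); T[:3,:3]=q2R(st["tool_rot"]); T[:3,3]=st["tool_pos"]
        return c, T@np.array(c["T_tool_cam"])
    return c, np.array(c["T"])
def ray(c,T,uv):
    p=cv2.undistortPoints(np.array([[uv]],float),np.array(c["mtx"]),np.array(c["distortion"]))[0,0]
    return T[:3,3], T[:3,:3]@np.array([p[0],p[1],1.])
def onz(c,T,uv,z):
    o,d=ray(c,T,uv); return o+d*(z-o[2])/d[2]
def proj(c,T,P):
    Ti=np.linalg.inv(T); r=cv2.Rodrigues(Ti[:3,:3])[0]
    return cv2.projectPoints(np.array(P,float).reshape(-1,3),r,Ti[:3,3],np.array(c["mtx"]),np.array(c["distortion"]))[0].reshape(-1,2)
E
python3 - <<'E'
from h import *
s=manip.state();print(s, manip.tcp_to_tips)
for n in("scene","side","wrist"):
    cv2.imwrite(f"pics/{n}0.png",manip.grab_frame(n)); c,T=camT(n); print(n,T.round(3).tolist(),np.round(c["mtx"],1).tolist())
E
```

```text
pics
{'time': 0.0, 'joint_pos': array([-1.35798712e+00,  5.33377741e-02,  1.61427532e+00, -1.57286453e-05,
        1.47600350e+00, -1.18997867e-01]), 'joint_vel': array([-0.00054272, -0.00044308, -0.0012014 , -0.00050968,  0.00086702,
        0.00017346]), 'joint_efforts': array([-4.51165542e-04, -3.93683445e+01, -3.70176065e+01, -1.37247921e-04,
        6.97447904e-03,  1.32848083e-05]), 'tool_pos': array([ 0.20346984, -0.59034117,  0.24908597]), 'tool_rot': array([ 0.11673549, -0.11681366,  0.69811196, -0.69668291]), 'contact_force': array([-0.44523984, -0.24935791, -0.16258322]), 'ft_torque': array([ 0.02065312, -0.03774099, -0.06865359]), 'gripper_width': 0.9986024436421292} 0.019
scene [[0.421, 0.628, -0.654, 1.283], [0.907, -0.304, 0.291, -0.254], [-0.016, -0.716, -0.698, 0.859], [0.0, 0.0, 0.0, 1.0]] [[481.9, 0.0, 319.7], [0.0, 481.9, 244.7], [0.0, 0.0, 1.0]]
side [[0.988, -0.12, 0.097, 0.455], [-0.155, -0.774, 0.614, -0.738], [0.002, -0.621, -0.784, 1.129], [0.0, 0.0, 0.0, 1.0]] [[613.0, 0.0, 312.4], [0.0, 613.0, 242.9], [0.0, 0.0, 1.0]]
wrist [[0.326, -0.912, -0.25, 0.266], [-0.946, -0.314, -0.085, -0.569], [-0.001, 0.264, -0.965, 0.374], [0.0, 0.0, 0.0, 1.0]] [[407.1, 0.0, 320.1], [0.0, 407.1, 246.4], [0.0, 0.0, 1.0]]
```

View pics/scene0.png

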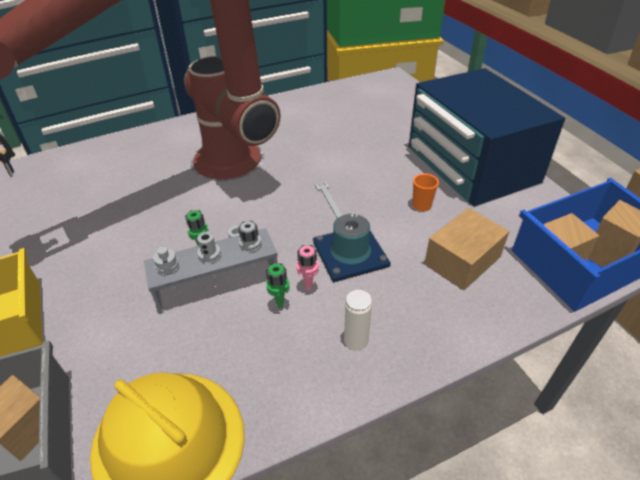

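View pics/side0.png

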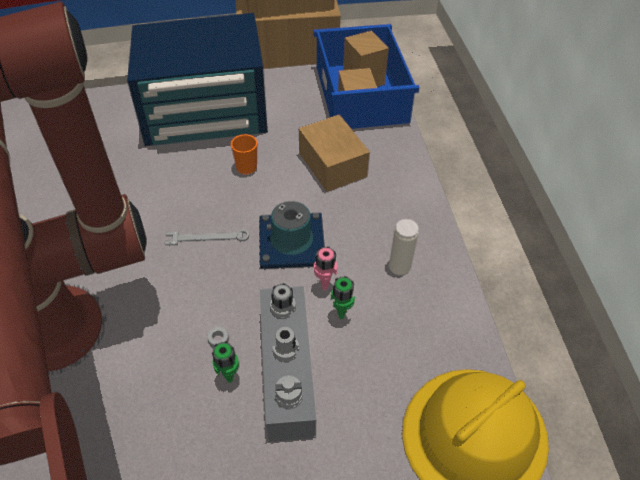

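Side view: rack holders at (282,298), (285,342) and (288,388). The first has a dark notched nut; the second is a plain cylinder (side-lock) and the third has a wide collar and spigot (mill arbor). I rule out the green and pink look-alikes. One enlarged crop to confirm, with the scene view beside it.

Run:
```python
from h import *
a=cv2.imread("pics/side0.png"); b=cv2.imread("pics/scene0.png")
A=cv2.resize(a[190:330,245:345],None,fx=4,fy=4,interpolation=cv2.INTER_CUBIC)
B=cv2.resize(b[205:305,225:325],(400,400),interpolation=cv2.INTER_CUBIC); B=cv2.copyMakeBorder(B,0,160,0,0,0)
cv2.imwrite("pics/crop1.png",np.hstack([A,B]))
c,T=camT("side"); c2,T2=camT("scene")
for n,uv,z in(("nut top",(282,290),.151),("flange",(282,305),.108),("mouth",(291,214),.1),("arb",(288,380),.13)): print(n,onz(c,T,uv,z).round(3))
for n,uv,z in(("nut top",(248,226),.151),("mouth",(352,226),.1)): print(n,onz(c2,T2,uv,z).round(3))
for uv in((262,290),(303,288),(314,428),(268,435)): print(onz(c,T,uv,.09).round(3))
```

```text
nut top [ 0.501 -0.078  0.151]
flange [ 0.499 -0.084  0.108]
mouth [0.549 0.156 0.1  ]
arb [ 0.488 -0.257  0.13 ]
nut top [ 0.497 -0.076  0.151]
mouth [0.548 0.158 0.1  ]
[ 0.464 -0.03   0.09 ]
[ 0.547 -0.038  0.09 ]
[ 0.523 -0.337  0.09 ]
[ 0.441 -0.338  0.09 ]
```

View pics/crop1.png

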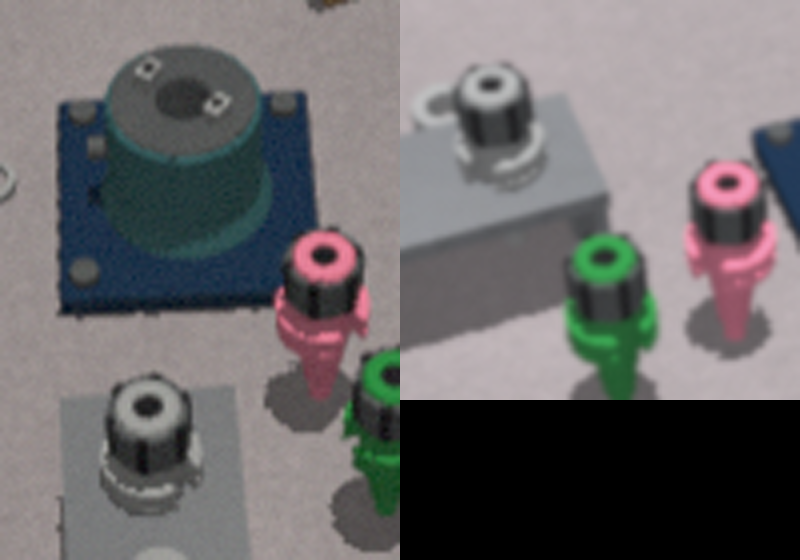

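The crop confirms it: the rack's nearest holder, at side (282,298), is grey with a dark notched nut, so it is the collet chuck. The spindle shows two dogs, at about side (282,207) and (299,216). Next I plan the approach.

```bash
cat >> h.py <<'E'
def plan(pos,zyaw):
    """tool-frame shift (mm) and turn (deg) to a tool-down pose with the jaw axis (tool z) at world angle zyaw"""
    s=manip.state(); R0=q2R(s["tool_rot"]); z=np.array([np.cos(zyaw),np.sin(zyaw),0]); y=np.array([0,0,-1.]); x=np.cross(y,z)
    R1=np.c_[x,y,z]; print("shift",(R0.T@(np.array(pos)-s["tool_pos"])*1000).round(1),"turn",np.degrees(R.from_matrix(R0.T@R1).as_rotvec()).round(2),"q6",s["joint_pos"].round(2),"F",s["contact_force"].round(1),s["ft_torque"].round(2),"w",round(s["gripper_width"],3),"t",s["time"])
E
python3 - <<'E'
from h import *
s=manip.state(); print(q2R(s["tool_rot"]).round(3).tolist())
c,T=camT("side")
d=[onz(c,T,(282,207),.111),onz(c,T,(299.2,215.7),.111)]; print(d,np.linalg.norm(d[0]-d[1]),np.arctan2(*(d[1]-d[0])[1::-1]))
for uv in((325,255),(343,283)): print(onz(c,T,uv,.169).round(3),onz(c,T,uv,.125).round(3))
for uv in((258,215),(323,213),(325,264),(262,266)): print(onz(c,T,uv,.012).round(3))
for a in(0,-1.57,1.57,3.14): plan((.499,-.079,.26),a)
E
```

```text
[[-0.945, -0.0, 0.326], [-0.326, 0.002, -0.945], [-0.0, -1.0, -0.002]]
[array([0.53058737, 0.16976426, 0.111     ]), array([0.56477173, 0.13853057, 0.111     ])] 0.04630458279650193 -0.7403239397701699
[ 0.594 -0.02   0.169] [0.601 0.012 0.125]
[ 0.617 -0.092  0.169] [ 0.624 -0.062  0.125]
[0.477 0.241 0.012]
[0.634 0.224 0.012]
[0.613 0.072 0.012]
[0.471 0.088 0.012]
shift [-446.    -9.9 -387.3] turn [ 7.000e-02 -7.099e+01 -7.000e-02] q6 [-1.36  0.05  1.61  0.    1.48 -0.12] F [ 0.5 -0.4  1. ] [ 0.03 -0.02  0.05] w 1.0 t 0.15
shift [-446.    -9.9 -387.3] turn [ 0.09 18.97  0.  ] q6 [-1.36  0.05  1.61  0.    1.48 -0.12] F [ 0.5 -0.4  1. ] [ 0.03 -0.02  0.05] w 1.0 t 0.15
shift [-446.    -9.9 -387.3] turn [ 0.0000e+00 -1.6094e+02 -1.3000e-01] q6 [-1.36  0.05  1.61  0.    1.48 -0.12] F [ 0.5 -0.4  1. ] [ 0.03 -0.02  0.05] w 1.0 t 0.15
shift [-446.    -9.9 -387.3] turn [7.000e-02 1.091e+02 8.000e-02] q6 [-1.36  0.05  1.61  0.    1.48 -0.12] F [ 0.5 -0.4  1. ] [ 0.03 -0.02  0.05] w 1.0 t 0.15
```

>>> {"name": "apply_moves", "arguments": {
  "moves": [
    [-1, -37, 0, -32, 0, 0, 0],
    [-1, -37, 0, -32, 0, 0, 0],
    [-1, -37, 0, -32, 0, 0, 0],
    [-1, -37, 0, -32, 0, 0, 0],
    [-1, -37, 0, -32, 0, 0, 0],
    [-1, -37, 0, -32, 0, 0, 0],
    [-1, -37, 0, -32, 0, 0, 0],
    [-1, -37, 0, -32, 0, 0, 0],
    [-1, -37, 0, -32, 0, 0, 0],
    [-1, -37, 0, -32, 0, 0, 0],
    [-1, -37, 0, -32, 0, 0, 0],
    [-1, -37, 0, -32, 0, 0, 0],
    [-1, 0, 0, 0, 0, -8, 0],
    [-1, 0, 0, 0, 0, -8, 0],
    [-1, 0, 0, 0, 0, -8, 0],
    [-1, 0, 0, 0, 0, -8, 0],
    [-1, 0, 0, 0, 0, -8, 0],
    [-1, 0, 0, 0, 0, -8, 0],
    [-1, 0, 0, 0, 0, -8, 0],
    [-1, 0, 0, 0, 0, -8, 0]
  ]
}}

```text
time: 2.15
tool_pos: [0.4981, -0.0831, 0.2499]
tool_rot: [0.47, -0.47, 0.528, -0.528]
contact_force: [-1.5, -0.4, 0.5]
gripper_width: 1.001
```

>>> {"name": "apply_moves", "arguments": {
  "moves": [
    [-1, 0, -5, 0, 0, -7, 0],
    [-1, 0, 0, 0, 0, 0, 0],
    [-1, 0, 0, 0, 0, 0, 0]
  ]
}}

```text
time: 2.45
tool_pos: [0.4982, -0.0832, 0.2551]
tool_rot: [0.499, -0.499, 0.501, -0.501]
contact_force: [0.4, 0.6, 0.5]
gripper_width: 0.998
```

Run:
```python
from h import *
plan((.499,-.079,.26),0)
c,T=camT("wrist"); np.save("pics/T1.npy",T)
im=manip.grab_frame("wrist"); cv2.imwrite("pics/wrist1.png",im)
print(proj(c,T,[(.499,-.079,.151),(.499,-.079,.108)]).round(0).tolist())
```

```text
shift [-4.2 -4.9  0.8] turn [ 0.01 -0.13 -0.  ] q6 [-0.31 -0.24  1.88 -0.    1.5  -0.31] F [0.4 0.6 0.5] [-0.01  0.06 -0.  ] w 0.998 t 2.45
[[322.0, 246.0], [322.0, 230.0]]
```

View pics/wrist1.png

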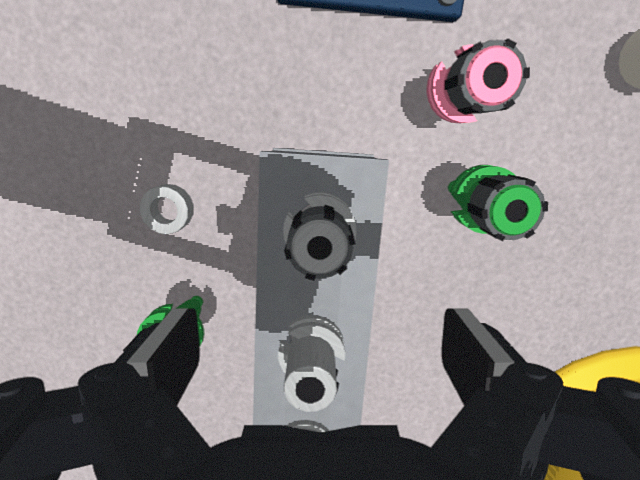

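Wrist view: the chuck's nut top is at (320,244), within 2 px of the prediction. The sidelock is at (311,388) and the spacer at (165,208). The slots are in shadow, so I take a brightened enlargement.

Run:
```python
from h import *
def g(a,k): return (255*(a/255.)**k).astype(np.uint8)
w=cv2.imread("pics/wrist1.png")[180:290,265:375]; s=cv2.imread("pics/side0.png")[278:322,260:304]
W=g(cv2.resize(w,(500,500),interpolation=cv2.INTER_CUBIC),.45); S=cv2.resize(s,(300,300),interpolation=cv2.INTER_CUBIC); S=cv2.copyMakeBorder(S,0,200,0,0,0)
cv2.imwrite("pics/crop2.png",np.hstack([W,S]))
```

```text
(no output)
```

View pics/crop2.png

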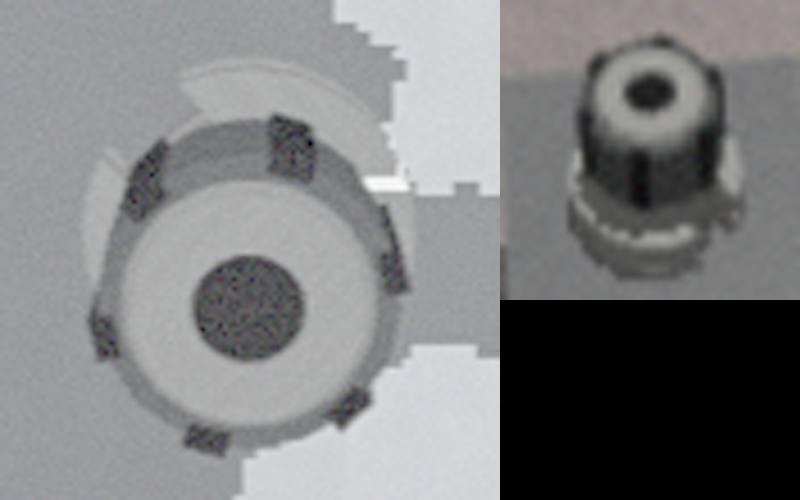

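Run:
```python
from h import *
c,T=camT("wrist"); T=np.load("pics/T1.npy"); k=110/500
ctr=onz(c,T,(265+248*k,180+306*k),.151); print("ctr",ctr)
for z in(.108,):
    a,b=[onz(c,T,(265+u*k,180+v*k),z) for u,v in((180,75),(110,150))]; m=(a+b)/2
    print(a,b,np.linalg.norm(a-b),np.hypot(*(a-ctr)[:2]),np.hypot(*(b-ctr)[:2]),"ang",np.arctan2(*(m-ctr)[1::-1]),"perp",np.arctan2(*(a-b)[1::-1])+np.pi/2)
# check nearby: other rim points
print([np.hypot(*(onz(c,T,(265+u*k,180+v*k),.108)-ctr)[:2]) for u,v in((270,58),(390,150),(85,220),(415,230))])
plan((ctr[0],ctr[1],.136),0)
```

```text
ctr [ 0.49763376 -0.07965274  0.151     ]
[ 0.48760394 -0.0562315   0.108     ] [ 0.47705217 -0.067396    0.108     ] 0.015361840760896353 0.025478455029997002 0.023954738787259733 ang 2.2799116791402616 perp 2.3844020536294694
[np.float64(0.026090914012907335), np.float64(0.02431784719757238), np.float64(0.024630300657439794), np.float64(0.02503267757821033)]
shift [ -3.5 119.   -0.5] turn [ 0.02 -0.12 -0.01] q6 [-0.31 -0.24  1.88  0.    1.5  -0.31] F [-0.3  0.  -0.1] [ 0.03  0.02 -0.04] w 1.002 t 2.5
```

>>> {"name": "apply_moves", "arguments": {
  "moves": [
    [-1, -3.5, 30, -0.5, 0, 0, 0],
    [-1, 0, 30, 0, 0, 0, 0],
    [-1, 0, 25, 0, 0, 0, 0],
    [-1, 0, 20, 0, 0, 0, 0],
    [-1, 0, 14, 0, 0, 0, 0],
    [-1, 0, 0, 0, 0, 0, 0],
    [1, 0, 0, 0, 0, 0, 0],
    [1, 0, 0, 0, 0, 0, 0],
    [1, 0, 0, 0, 0, 0, 0],
    [1, 0, 0, 0, 0, 0, 0],
    [1, 0, 0, 0, 0, 0, 0],
    [1, 0, 0, 0, 0, 0, 0],
    [1, 0, 0, 0, 0, 0, 0],
    [1, 0, 0, 0, 0, 0, 0],
    [1, 0, 0, 0, 0, 0, 0],
    [1, 0, 0, 0, 0, 0, 0]
  ]
}}

```text
time: 4.1
tool_pos: [0.4984, -0.08, 0.138]
tool_rot: [-0.5, 0.5, -0.499, 0.501]
contact_force: [-3.3, -0.6, 6.1]
gripper_width: 0.451
```

Run:
```python
from h import *
plan((.4976,-.0797,.136),0); print(manip.state()["tool_pos"])
```

```text
shift [-0.3  2.  -0.8] turn [-0.09  0.01  0.05] q6 [-0.31 -0.14  1.99 -0.    1.29 -0.31] F [-3.3 -0.6  6.1] [-0.01  0.39  0.01] w 0.451 t 4.1
[ 0.49838079 -0.08002615  0.13800176]
```

>>> {"name": "apply_moves", "arguments": {
  "moves": [
    [1, 0, -3, 0, 0, 0, 0],
    [1, 0, -6, 0, 0, 0, 0],
    [1, 0, -10, 0, 0, 0, 0],
    [1, 0, -15, 0, 0, 0, 0],
    [1, 0, -20, 0, 0, 0, 0],
    [1, 0, -20, 0, 0, 0, 0],
    [1, 0, -20, 0, 0, 0, 0],
    [1, 0, -20, 0, 0, 0, 0],
    [1, 0, -20, 0, 0, 0, 0],
    [1, 0, 0, 0, 0, 0, 0],
    [1, 0, 0, 0, 0, 0, 0]
  ]
}}

```text
time: 5.2
tool_pos: [0.4979, -0.0797, 0.2709]
tool_rot: [-0.5, 0.5, -0.5, 0.5]
contact_force: [0.3, 0.2, -5.7]
gripper_width: 0.451
```

Run:
```python
from h import *
plan((.548,.157,.275),0.07); print(manip.state()["tool_pos"])
c,T=camT("wrist"); np.save("pics/T2.npy",T)
w=manip.grab_frame("wrist"); cv2.imwrite("pics/wrist2.png",w); cv2.imwrite("pics/side2.png",manip.grab_frame("side"))
```

```text
shift [-236.7   -4.1   50.1] turn [-0.07 -4.    0.02] q6 [-0.31 -0.25  1.86  0.    1.53 -0.31] F [ 0.3  0.2 -5.7] [-0.    0.02 -0.  ] w 0.451 t 5.2
[ 0.49793472 -0.07972389  0.27094068]
```

View pics/wrist2.png

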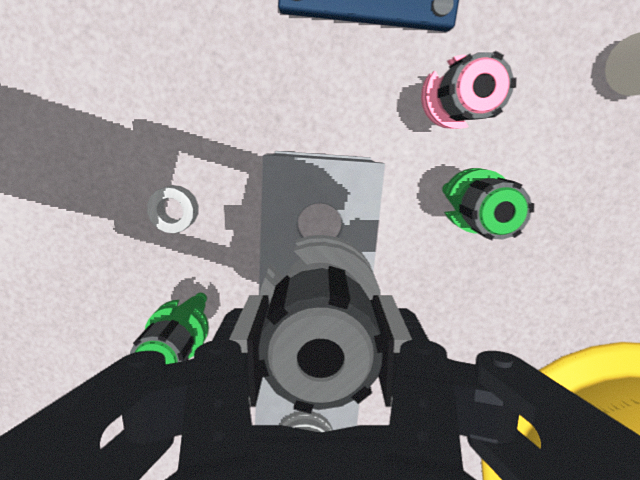

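Chuck lifted cleanly, with about 5.7 N of weight on the wrist. One slot is visible near (288,278). I stop short of the fixture to measure the dogs from close by.

>>> {"name": "apply_moves", "arguments": {
  "moves": [
    [1, -10, -2, 4, 0, 0, 0],
    [1, -25, -2, 10, 0, 0, 0],
    [1, -30, 0, 12, 0, 0, 0],
    [1, -30, 0, 12, 0, 0, 0],
    [1, -20, 0, 8, 0, 0, 0],
    [1, -10, 0, 4, 0, 0, 0],
    [1, 0, 0, 0, 0, 0, 0],
    [1, 0, 0, 0, 0, 0, 0]
  ]
}}

```text
time: 6.1
tool_pos: [0.5475, 0.045, 0.2738]
tool_rot: [-0.5, 0.501, -0.5, 0.5]
contact_force: [0.0, -0.1, -5.8]
gripper_width: 0.451
```

Run:
```python
from h import *
plan((.548,.157,.275),0.07)
c,T=camT("wrist"); np.save("pics/T3.npy",T)
w=manip.grab_frame("wrist"); cv2.imwrite("pics/wrist3.png",w)
p=proj(c,T,[(.548,.157,.1)])[0]; print(p)
u,v=int(p[0]),int(p[1]); u0,v0=u-65,max(v-65,0); 
A=cv2.resize(w[v0:v0+130,u0:u0+130],(520,520),interpolation=cv2.INTER_CUBIC)
w2=w[240:310,265:335]; B=cv2.resize((255*(w2/255.)**.5).astype(np.uint8),(280,280),interpolation=cv2.INTER_CUBIC); B=cv2.copyMakeBorder(B,0,240,0,0,0)
cv2.imwrite("pics/crop3.png",np.hstack([A,B])); print(u0,v0)
```

```text
shift [-112.    -1.3    0.6] turn [ 0.07 -4.    0.03] q6 [-0.05 -0.14  1.76 -0.    1.52 -0.05] F [ 0.  -0.1 -5.8] [-0.04  0.03  0.  ] w 0.451 t 6.1
[321.70236367  65.41584283]
256 0
```

View pics/crop3.png

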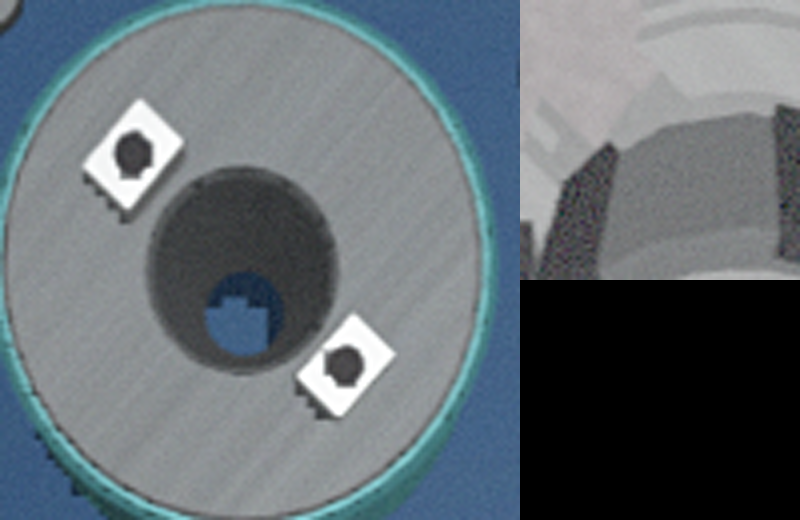

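Run:
```python
from h import *
c,T=camT("wrist"); T=np.load("pics/T3.npy"); s=manip.state(); tp=s["tool_pos"]
f=lambda uv,z: onz(c,T,(256+uv[0]/4-.375,0+uv[1]/4-.375),z)
q1=[(140,98),(184,143),(127,208),(83,163)]; q2=[(355,314),(396,354),(341,417),(296,375)]
a=[f(p,.111) for p in q1]; b=[f(p,.111) for p in q2]
A=np.mean(a,0);B=np.mean(b,0); d=B-A
print("dogs",A,B,np.linalg.norm(d),"ang",np.arctan2(d[1],d[0]),"mid",(A+B)/2)
for q in(a,b): print([round(np.linalg.norm(q[i]-q[(i+1)%4])*1000,1) for i in range(4)],[round(np.arctan2(*(q[(i+1)%4]-q[i])[1::-1])%(np.pi/2),3) for i in range(4)])
print("mouth",f((243,270),.1),[f(p,.1).round(4) for p in((148,270),(338,270),(243,167),(243,374))])
print("face",[f(p,.1).round(4) for p in((5,262),(489,262),(243,8),(243,518))])
g=lambda u,v: onz(c,T,(265+u/4-.375,240+v/4-.375),tp[2]-.03)
p,q=g(120,40),g(20,100); m=(p+q)/2
print("slot",np.linalg.norm(p-q),np.hypot(*(p-tp)[:2]),np.hypot(*(q-tp)[:2]),np.arctan2(*(m-tp)[1::-1]),np.arctan2(*(p-q)[1::-1])+np.pi/2)
# nut top in wrist3
w=cv2.imread("pics/wrist2.png"); 
print("nut ctr rel tool (wrist2)",onz(c,np.load("pics/T2.npy"),(320.5,357),.2709-.004+.017)-np.array([.4979,-.0797,.2709]))
```

```text
dogs [0.52696325 0.1716732  0.111     ] [0.56167447 0.13968225 0.111     ] 0.047204761217032855 ang -0.7446384665814489 mid [0.54431886 0.15567773 0.111     ]
[np.float64(9.5), np.float64(13.4), np.float64(9.6), np.float64(13.3)] [np.float64(0.815), np.float64(0.798), np.float64(0.806), np.float64(0.791)]
[np.float64(9.2), np.float64(13.3), np.float64(10.0), np.float64(13.5)] [np.float64(0.839), np.float64(0.834), np.float64(0.853), np.float64(0.775)]
mouth [0.54438997 0.15592798 0.1       ] [array([0.5283, 0.1559, 0.1   ]), array([0.5605, 0.1559, 0.1   ]), array([0.5444, 0.1719, 0.1   ]), array([0.5444, 0.1393, 0.1   ])]
face [array([0.5041, 0.1572, 0.1   ]), array([0.586 , 0.1572, 0.1   ]), array([0.5445, 0.1956, 0.1   ]), array([0.5443, 0.1155, 0.1   ])]
slot 0.011799136193588185 0.025558949432371355 0.026610666969580952 2.2156839124579526 2.1240691725988223
nut ctr rel tool (wrist2) [-4.07662461e-05  9.42071306e-04  1.30000000e-02]
```

Dogs measured: centres 47.2 mm apart (expected 47), tops 9.5 × 13.4 mm, angle about −0.75. The mouth is 32.3 mm across at (0.5444, 0.1558). Next, an enlarged look at the slot in the gripped chuck.

Run:
```python
from h import *
w=cv2.imread("pics/wrist3.png")[225:325,255:385]; 
B=cv2.resize(w,(780,600),interpolation=cv2.INTER_CUBIC)
cv2.imwrite("pics/crop4.png",np.clip((255*(B/255.)**.6-60)*1.5,0,255).astype(np.uint8))
```

```text
(no output)
```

View pics/crop4.png

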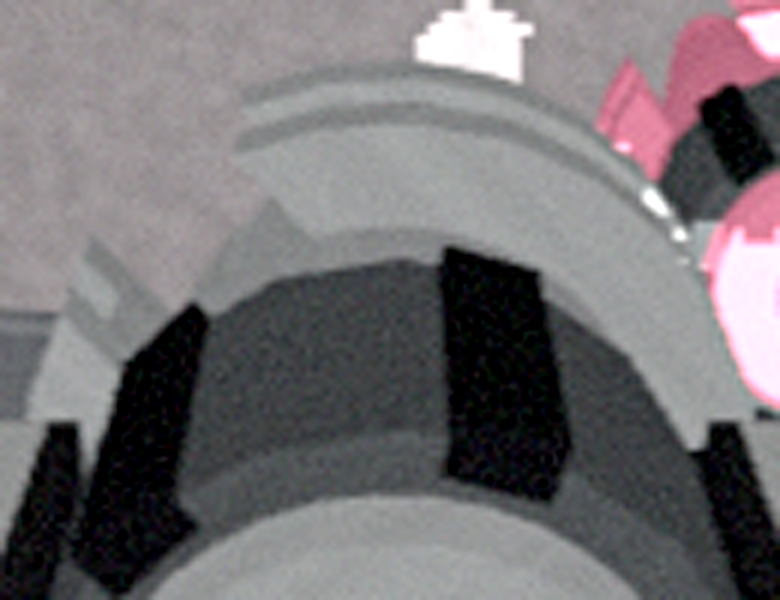

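Run:
```python
from h import *
c,T=camT("wrist"); T=np.load("pics/T3.npy"); tp=np.array([.5475,.045,.2738])
for dz in(-.030,-.028):
    g=lambda u,v: onz(c,T,(255+u/6-.42,225+v/6-.42),tp[2]+dz)
    a,b,l,k=g(237,152),g(310,240),g(68,318),g(118,362)
    ct=tp+[0,.0009,0]; m=(a+l)/2
    print("width",np.linalg.norm(a-l),"radii",np.hypot(*(a-ct)[:2]),np.hypot(*(l-ct)[:2]),"mid ang",np.arctan2(*(m-ct)[1::-1]),"perp",np.arctan2(*(a-l)[1::-1])+np.pi/2,"edges",np.arctan2(*(a-b)[1::-1]),np.arctan2(*(l-k)[1::-1]))
```

```text
width 0.01629585110953523 radii 0.024388963656707868 0.024391582100722373 mid ang 2.3583639841592587 perp 2.35819350874401 edges 2.2343327776387607 2.37532827770708
width 0.016084467334561946 radii 0.024843667411706672 0.024452204786639127 mid ang 2.332444552243442 perp 2.3581935087440087 edges 2.2343327776387567 2.3753282777070774
```

>>> {"name": "apply_moves", "arguments": {
  "moves": [
    [1, -15, -1, -0.9, 0, 0, 0],
    [1, -30, 0, -1, 0, 0, 0],
    [1, -35, 0, -1, 0, 0, 0],
    [1, -20, 0, 0, 0, 0, 0],
    [1, -10, 0, 0, 0, -2, 0],
    [1, 0, 0, 0, 0, 0, 0],
    [1, 0, 0, 0, 0, 0, 0]
  ]
}}

```text
time: 6.85
tool_pos: [0.5449, 0.1546, 0.2753]
tool_rot: [-0.508, 0.509, -0.491, 0.491]
contact_force: [-0.7, -1.0, -5.8]
gripper_width: 0.45
```

Run:
```python
from h import *
plan((.5446,.155,.2),0.035)
c,T=camT("wrist"); print(manip.state()["tool_pos"])
```

```text
shift [-0.5 75.3 -0.2] turn [ 0.   -0.03  0.05] q6 [ 0.15 -0.1   1.72 -0.    1.52  0.11] F [-0.7 -1.  -5.8] [-0.04 -0.    0.05] w 0.45 t 6.85
[0.54485544 0.15455885 0.2753039 ]
```

>>> {"name": "apply_moves", "arguments": {
  "moves": [
    [1, -0.4, 20, -0.2, 0, 0, 0],
    [1, 0, 20, 0, 0, 0, 0],
    [1, 0, 15, 0, 0, 0, 0],
    [1, 0, 8, 0, 0, 0, 0],
    [1, 0, 5, 0, 0, 0, 0],
    [1, 0, 5, 0, 0, 0, 0],
    [1, 0, 5, 0, 0, 0, 0],
    [1, 0, 5, 0, 0, 0, 0],
    [1, 0, 5, 0, 0, 0, 0],
    [1, 0, 5, 0, 0, 0, 0],
    [1, 0, 5, 0, 0, 0, 0],
    [1, 0, 5, 0, 0, 0, 0],
    [1, 0, 3, 0, 0, 0, 0],
    [1, 0, 2, 0, 0, 0, 0],
    [1, 0, 2, 0, 0, 0, 0],
    [1, 0, 0, 0, 0, 0, 0]
  ]
}}

```text
time: 8.45
tool_pos: [0.5445, 0.1557, 0.1651]
tool_rot: [-0.509, 0.509, -0.491, 0.491]
contact_force: [0.2, -0.4, -5.5]
gripper_width: 0.449
```

Run:
```python
from h import *
plan((.5446,.155,.151),0.035); print(manip.state()["tool_pos"])
```

```text
shift [ 0.7 14.1  0.1] turn [0.02 0.01 0.  ] q6 [ 0.15 -0.02  1.83  0.    1.33  0.11] F [ 0.2 -0.4 -5.5] [-0.    0.04 -0.01] w 0.449 t 8.45
[0.54450555 0.15569288 0.16506655]
```

>>> {"name": "apply_moves", "arguments": {
  "moves": [
    [1, 0, 1, 0, 0, 0, 0],
    [1, 0, 1, 0, 0, 0, 0],
    [1, 0, 1, 0, 0, 0, 0],
    [1, 0, 1, 0, 0, 0, 0],
    [1, 0, 1, 0, 0, 0, 0],
    [1, 0, 1, 0, 0, 0, 0],
    [1, 0, 0, 0, 0, 0, 0]
  ]
}}

```text
time: 9.15
tool_pos: [0.5445, 0.1557, 0.1591]
tool_rot: [-0.509, 0.509, -0.491, 0.491]
contact_force: [-0.2, 0.5, -5.9]
gripper_width: 0.453
```

>>> {"name": "apply_moves", "arguments": {
  "moves": [
    [1, 0, 1, 0, 0, 0, 0],
    [1, 0, 1, 0, 0, 0, 0],
    [1, 0, 0, 0, 0, 0, 0]
  ]
}}

```text
time: 9.45
tool_pos: [0.5445, 0.1557, 0.1571]
tool_rot: [-0.509, 0.509, -0.491, 0.491]
contact_force: [-0.3, -0.2, -5.0]
gripper_width: 0.453
```

>>> {"name": "apply_moves", "arguments": {
  "moves": [
    [1, 0, 1, 0, 0, 0, 0],
    [1, 0, 1, 0, 0, 0, 0],
    [1, 0, 0, 0, 0, 0, 0]
  ]
}}

```text
time: 9.75
tool_pos: [0.5445, 0.1557, 0.1551]
tool_rot: [-0.509, 0.509, -0.491, 0.491]
contact_force: [0.3, 0.2, -5.4]
gripper_width: 0.45
```

>>> {"name": "apply_moves", "arguments": {
  "moves": [
    [1, 0, 0.7, 0, 0, 0, 0],
    [1, 0, 0.7, 0, 0, 0, 0],
    [1, 0, 0, 0, 0, 0, 0]
  ]
}}

```text
time: 10.05
tool_pos: [0.5446, 0.1557, 0.1538]
tool_rot: [-0.509, 0.509, -0.491, 0.491]
contact_force: [1.1, -0.1, -5.7]
gripper_width: 0.452
```

>>> {"name": "apply_moves", "arguments": {
  "moves": [
    [1, 0, 0.7, 0, 0, 0, 0],
    [1, 0, 0.7, 0, 0, 0, 0],
    [1, 0, 0, 0, 0, 0, 0]
  ]
}}

```text
time: 10.35
tool_pos: [0.5446, 0.1556, 0.1524]
tool_rot: [-0.509, 0.509, -0.491, 0.491]
contact_force: [0.8, -1.0, -5.5]
gripper_width: 0.45
```

>>> {"name": "apply_moves", "arguments": {
  "moves": [
    [1, 0, 0.5, 0, 0, 0, 0],
    [1, 0, 0.5, 0, 0, 0, 0],
    [1, 0, 0, 0, 0, 0, 0]
  ]
}}

```text
time: 10.65
tool_pos: [0.5447, 0.1557, 0.1515]
tool_rot: [0.509, -0.509, 0.491, -0.491]
contact_force: [0.1, 1.1, -5.9]
gripper_width: 0.447
```

>>> {"name": "apply_moves", "arguments": {
  "moves": [
    [1, 0, 0.5, 0, 0, 0, 0],
    [1, 0, 0.5, 0, 0, 0, 0],
    [1, 0, 0, 0, 0, 0, 0]
  ]
}}

```text
time: 10.95
tool_pos: [0.5448, 0.1557, 0.1511]
tool_rot: [0.509, -0.509, 0.491, -0.491]
contact_force: [-1.2, -0.5, -1.3]
gripper_width: 0.446
```

>>> {"name": "apply_moves", "arguments": {
  "moves": [
    [1, 0, 0.5, 0, 0, 0, 0],
    [1, 0, 0, 0, 0, 0, 0],
    [1, 0, 0, 0, 0, 0, 0]
  ]
}}

```text
time: 11.25
tool_pos: [0.5448, 0.1557, 0.1509]
tool_rot: [0.509, -0.509, 0.491, -0.491]
contact_force: [-3.9, -1.4, 5.0]
gripper_width: 0.456
```

>>> {"name": "apply_moves", "arguments": {
  "moves": [
    [1, 0, 0.5, 0, 0, 0, 0],
    [1, 0, 0.5, 0, 0, 0, 0],
    [1, 0, 0, 0, 0, 0, 0]
  ]
}}

```text
time: 11.55
tool_pos: [0.5448, 0.1558, 0.1508]
tool_rot: [0.509, -0.509, 0.491, -0.491]
contact_force: [-6.6, -1.4, 8.7]
gripper_width: 0.447
```

Run:
```python
from h import *
plan((.5446,.155,.151),0.035)
cv2.imwrite("pics/side4.png",manip.grab_frame("side")); cv2.imwrite("pics/scene4.png",manip.grab_frame("scene")); w=manip.grab_frame("wrist")
s=cv2.imread("pics/side4.png")[170:270,240:340]; t=cv2.imread("pics/scene4.png")[170:270,300:400]
f=lambda a:cv2.resize((255*(a/255.)**.7).astype(np.uint8),(400,400),interpolation=cv2.INTER_CUBIC)
cv2.imwrite("pics/crop5.png",np.hstack([f(s),f(t)]))
```

```text
shift [ 0.7 -0.2 -0.2] turn [-0.    0.01  0.  ] q6 [ 0.15 -0.    1.84 -0.    1.3   0.11] F [-6.6 -1.4  8.7] [-0.27  1.19 -0.02] w 0.447 t 11.55
```

View pics/crop5.png

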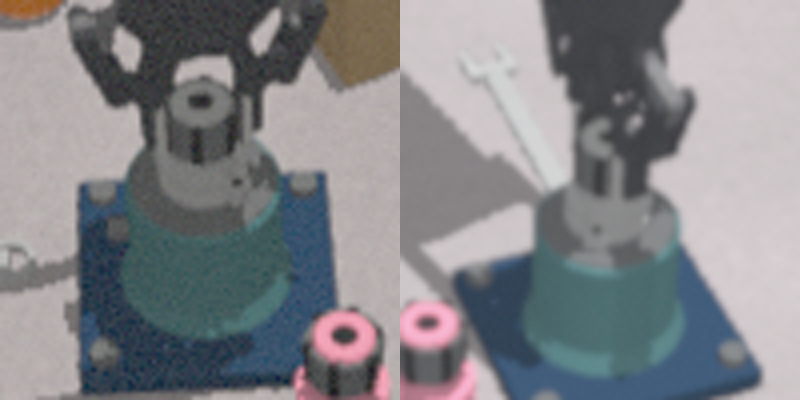

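The crop shows the flange low on the spindle face with a dog inside its slot, at a TCP height of 0.151, as expected for home. There is a −6.6 N side load, so I relieve it and see whether the chuck settles further.

>>> {"name": "apply_moves", "arguments": {
  "moves": [
    [1, 0, -0.8, -0.3, 0, 0, 0],
    [1, 0, 0, -0.3, 0, 0, 0],
    [1, 0, 0, 0, 0, 0, 0]
  ]
}}

```text
time: 12.0
tool_pos: [0.5447, 0.1557, 0.1508]
tool_rot: [0.509, -0.508, 0.491, -0.492]
contact_force: [-4.1, -1.3, 4.1]
gripper_width: 0.447
```

>>> {"name": "apply_moves", "arguments": {
  "moves": [
    [1, 0, 0.5, 0, 0, 0, 0],
    [1, 0, 0.5, 0, 0, 0, 0],
    [1, 0, 0.5, 0, 0, 0, 0],
    [1, 0, 0, 0, 0, 0, 0]
  ]
}}

```text
time: 12.4
tool_pos: [0.5447, 0.1558, 0.1507]
tool_rot: [0.509, -0.508, 0.491, -0.491]
contact_force: [-6.5, -1.3, 10.9]
gripper_width: 0.452
```

Run:
```python
from h import *
plan((.5446,.155,.151),0.035)
```

```text
shift [ 0.8 -0.3 -0.1] turn [-0.08  0.   -0.  ] q6 [ 0.15 -0.    1.84 -0.    1.3   0.11] F [-6.5 -1.3 10.9] [-0.32  1.14  0.01] w 0.452 t 12.4
```

The chuck sits firmly at z = 0.1507, against a predicted home of 0.151; resting on the dogs would be 0.159. I unload it, then release.

>>> {"name": "apply_moves", "arguments": {
  "moves": [
    [1, 0, -0.6, -0.4, 0, 0, 0],
    [1, 0, -0.5, -0.4, 0, 0, 0],
    [1, 0, 0, 0, 0, 0, 0],
    [1, 0, 0, 0, 0, 0, 0]
  ]
}}

```text
time: 12.8
tool_pos: [0.5445, 0.1557, 0.1507]
tool_rot: [0.51, -0.508, 0.49, -0.492]
contact_force: [-1.3, -1.1, 6.0]
gripper_width: 0.451
```

>>> {"name": "apply_moves", "arguments": {
  "moves": [
    [0.5, 0, 0, 0, 0, 0, 0],
    [0, 0, 0, 0, 0, 0, 0],
    [-0.4, 0, 0, 0, 0, 0, 0],
    [-0.4, 0, 0, 0, 0, 0, 0],
    [-0.4, 0, 0, 0, 0, 0, 0],
    [-0.4, 0, 0, 0, 0, 0, 0],
    [-0.4, 0, 0, 0, 0, 0, 0]
  ]
}}

```text
time: 13.5
tool_pos: [0.5432, 0.1557, 0.1493]
tool_rot: [0.509, -0.509, 0.491, -0.491]
contact_force: [-0.6, 0.3, -0.0]
gripper_width: 0.699
```

Released with no contact force left. I retreat straight up, then check.

>>> {"name": "apply_moves", "arguments": {
  "moves": [
    [-0.4, 0, -5, 1, 0, 0, 0],
    [-0.4, 0, -10, 0, 0, 0, 0],
    [-0.4, 0, -20, 0, 0, 0, 0],
    [-0.4, 0, -30, 0, 0, 0, 0],
    [-0.4, 0, -30, 0, 0, 0, 0],
    [-0.4, 0, -30, 0, 0, 0, 0],
    [-0.4, 40, 0, 0, 0, 0, 0],
    [-0.4, 40, 0, 0, 0, 0, 0],
    [-0.4, 20, 0, 0, 0, 0, 0],
    [-0.4, 0, 0, 0, 0, 0, 0],
    [-0.4, 0, 0, 0, 0, 0, 0]
  ]
}}

```text
time: 14.6
tool_pos: [0.5479, 0.0558, 0.2753]
tool_rot: [0.509, -0.508, 0.491, -0.492]
contact_force: [0.6, 0.5, 0.1]
gripper_width: 0.702
```

Run:
```python
from h import *
plan((.5446,.155,.151),0.035)
c,T=camT("wrist"); np.save("pics/T6.npy",T); w=manip.grab_frame("wrist"); s=manip.grab_frame("side")
cv2.imwrite("pics/wrist6.png",w); cv2.imwrite("pics/side6.png",s)
print("exp nut top",proj(c,T,[(.5446,.1557,.164)]))
u,v=proj(c,T,[(.5446,.1557,.13)])[0].astype(int); v0=max(v-75,0)
A=cv2.resize(w[v0:v0+150,u-50:u+50],(400,600),interpolation=cv2.INTER_CUBIC); B=cv2.resize(s[150:300,240:340],(400,600),interpolation=cv2.INTER_CUBIC)
cv2.imwrite("pics/crop6.png",np.hstack([A,B])); print(u-50,v0)
```

```text
shift [-9.920e+01  1.243e+02 -1.000e-01] turn [-0.06 -0.04 -0.03] q6 [-0.03 -0.14  1.76  0.    1.52 -0.07] F [0.6 0.5 0.1] [ 0.05 -0.   -0.  ] w 0.702 t 14.6
exp nut top [[320.55555543  70.76655707]]
270 4
```

View pics/crop6.png

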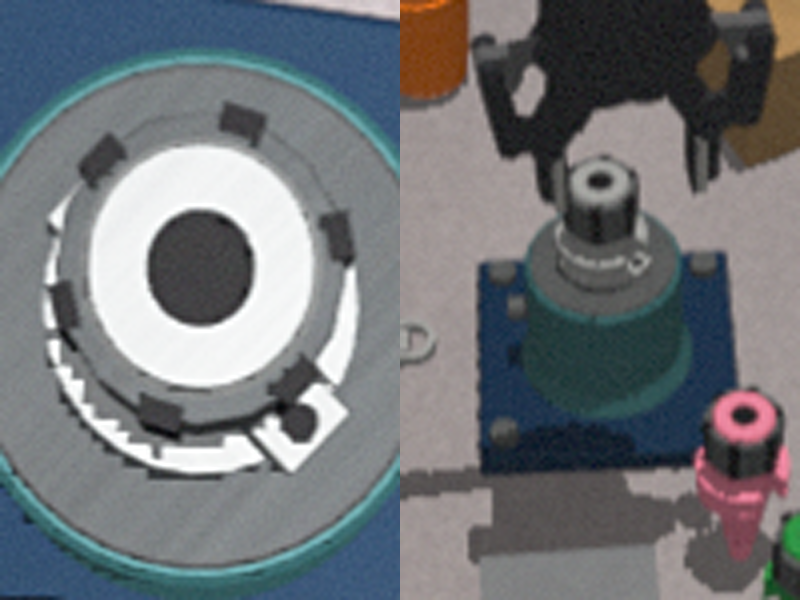

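View pics/side6.png

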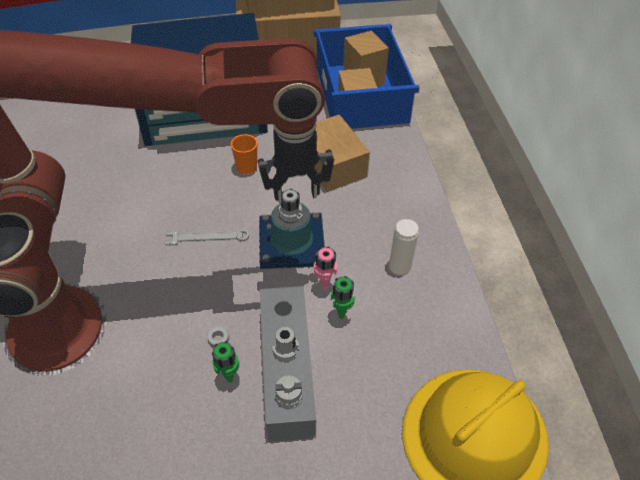

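The dog sits inside the slot. The nut top is at (320.5,70.5), against a predicted (320.6,70.8), so the chuck is home and upright. The bystanders look unmoved and the gripper is clear, so I hand in the job.

```bash
python3 -c "
from plant import manip
print(manip.job_done())"
```

```text
the job is handed in; nothing more can be done
None
```

The collet chuck is in the fixture spindle, shank down and fully home, with the flange slots over the drive dogs. I handed the job in at about 15 s of the 69 s.

I gripped the chuck by its nut and lifted it from the rack. From wrist pictures I measured the slots at about −0.79 rad and the dogs at about −0.75 rad. I turned the chuck 2° to match and lowered it in small steps, so the slots went down on the first try.

**Last checks:**
- **Seating:** it stopped firmly at a TCP height of 0.1507 m. The predicted home height was 0.151 m, and it would have stopped at about 0.159 m if resting on the dogs.
- **Force:** the largest reading between steps was about 13 N, with up to 6.6 N of it sideways. I eased both loads before letting go.
- **After release:** the nut top was within 0.5 px of where a fully home, upright chuck should appear, and one dog was visible inside its slot. Its partner was hidden from view.
- **Surroundings:** by eye, the other holders, look-alikes and bench items had not moved, and the gripper was clear.

**Disagreements:**
- **Mouth position:** the fixed-camera and wrist-camera estimates differed by about 4 mm in x. I used the wrist camera's, and the insertion showed no side load until the taper seated.
- **Slot angle:** one early reading came out 0.15–0.2 rad off, with a slot width that was too small. I re-measured it before moving to the fixture.

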